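# Put the sander away and close the lapping leaves of the slanted tool case

## Task

Lay the loose edge sander in the empty middle compartment of the slanted tool case, cork sole down and lengthwise up the slope. Then close the case so that its leaves lap properly: shut the left, rebated leaf fully first while the right one still stands well open, then shut the right, flanged leaf fully over it, and last turn the steel catch a full quarter turn down over the seam. Leave all the other things on the bench where they are.

Things in the scene. Friction and masses are not known exactly. Their poses are not given: they have to be found in the camera images.
- case: Stand of the slanted wooden tool case, fixed on the bench: base board 250 x 350 mm, 14 mm thick. Origin on the bench at its middle; z up, y to the left, x away from the robot (horizontally, the way the slope rises). Carries the tray (deck) and the lamp bar. Its two lamp posts, 14 mm square, stand at x = 122, y = +-190 mm.
- deck: Sloping tray of the case, fixed. Origin at mid-face, 165 mm above the bench over the stand's origin; x up the slope, y left, z squarely out of the face, leaning 0.44 rad (25 degrees) from vertical to the robot side. Rim tops at z = 0. Tray spans x = -115 to 150, y = +-155 mm; side compartments hold fixed tools, none above the face.
- lamp_bar (a point): Middle of the underside of the lamp bar, fixed 370 mm above the bench at x = 130 mm of case: 36 mm deep (case x), 20 mm thick, 420 mm long (case y). It hangs over the catch, so a vertical tool cannot come down on the catch; one held square to the sloping face can.
- compartment (a point): Floor centre of the empty middle compartment, deck (0, 0, -42) mm: 190 mm long up the slope (deck x = +-95 mm), 104 mm wide (y = +-52 mm), 42 mm deep.
- rebated (a joint): Left leaf, plywood, rad: 0 = shut flat on the face, 1.57 = square to it, at most 1.9. Hinge along deck x through deck (0, 150, 6) mm. 12.5 mm thick, 196 mm along the slope, reaching 160 mm from the hinge; shut, its outer face is at deck z = 12.5 mm. The outer 7.5 mm of its free edge is cut away 18 mm wide (rebate). Stiff hinge, 0.25 N m: stays put; some 3 N at 115 mm moves it.
- flanged (a joint): Right leaf, rad, as the left one mirrored: hinge through deck (0, -150, 6) mm, reaching 156 mm, same thickness, outer face and stiffness. Its free edge has a flange 6 mm thick, flush with the outer face, that lies over the left leaf's tongue when both are shut. If it is shut first, the left leaf stops some 0.08 rad short. 0 = shut, at most 1.9.
- rebated_edge (a point): Point on the outer face of the left leaf, 142 mm from its hinge, midway along the slope.
- flanged_edge (a point): Point on the outer face of the right leaf, 142 mm from its hinge, midway along the slope.
- catch (a joint): Steel catch, rad: a bar 78 x 15 mm, 24 mm tall (deck z = 17 to 41 mm), turning about the deck z axis at deck (120, 0) mm, above the leaves. 0 = across the slope, long end to the left, clear of the leaves; turns anticlockwise seen from over the face to 1.57 = long end down the slope over both leaves. Reaches 58 mm one way, 20 mm the other. Stiff (0.12 N m), stays put.
- catch_pivot (a point): Top of the catch (deck z = 41 mm) on its pivot.
- catch_end (a point): Top of the catch at its long end, 58 mm from the pivot.
- sander: Loose edge sander, a plain beech bar 150 mm long (x), 32 mm wide (y), 24 mm tall with a cork sole, 0.08 to 0.17 kg. Origin at the centre of its underside. Lies flat on the bench right of the case.
- paring_knife: Bystander: knife with a wooden handle, 150 mm long along x, 22 mm wide, 18 mm tall, origin under its middle. It lies 70 to 80 mm to the left of the sander, about parallel to it.
- edge_chisel: Bystander: the same with a black handle, 70 to 80 mm to the right of the sander, about parallel to it.
- glue_tube: Bystander: white tube with a red cap, 110 x 40 x 20 mm, long along x, lying on the bench in front of the case, across it; origin under the middle of its 90 mm body.
- thread_spool: Bystander: upright wooden spool, 52 mm wide, 68 mm tall, beside the left of the case; origin under its centre.
- edge_dye: Bystander: amber bottle, 52 mm wide, 130 mm tall, behind on the left of the case; origin under its centre.
- brush_pot: Bystander: white cup, 72 mm wide, 85 mm tall, behind on the right of the case; origin under its centre.
- press_block: Bystander: steel block 100 x 60 x 40 mm with a brass stub 30 mm tall on top, on the bench at the left; origin under its centre.
Things that resemble listed ones, but are neither listed nor needed, are in the scene too. Leave any pink look-alike of the sander alone.

How it is judged (in metres and radians):
On the way, in this order (a step that is already met when the one before it is completed fails the run):
1. the sander lies in the middle compartment, released (x of sander in the frame of deck between -0.035 and 0.035 m and y of sander in the frame of deck between -0.05 and 0.05 m and z of sander in the frame of deck between -0.05 and -0.03 m and angle between the z axis of sander and the z axis of deck, either way round below 0.25 rad and linear speed of sander below 0.02 m/s and contact force between the fingers and sander below 0.3 N), for 0.2 s.
2. the rebated left leaf is shut while the flanged one is still well open (value of joint rebated below 0.04 rad and value of joint flanged above 0.3 rad), for 0.1 s.
3. the flanged right leaf is shut over it, the catch not yet turned (value of joint each of rebated, flanged below 0.04 rad and value of joint catch below 0.6 rad), for 0.1 s.
At the end, for the whole second after the job is handed in: The sander lies at rest in the middle compartment, sole on its floor (within 12 mm, tilt under 0.25 rad to it), both leaves are shut (each within 0.04 rad), the rebated one under the flange, and the catch is turned past 1.35 rad (x of sander in the frame of deck between -0.035 and 0.035 m and y of sander in the frame of deck between -0.05 and 0.05 m and z of sander in the frame of deck between -0.05 and -0.03 m and angle between the z axis of sander and the z axis of deck, either way round below 0.25 rad and linear speed of sander below 0.02 m/s and value of joint each of rebated, flanged below 0.04 rad and value of joint catch above 1.35 rad); the robot touches nothing.
It fails at once if a bystander is moved by more than 30 mm (distance of any of paring_knife, edge_chisel, glue_tube, thread_spool, edge_dye, brush_pot, press_block from where it was at the start of the episode above 0.03 m).
It also fails if it takes over 72 s, if anything falls off the work surface, if the arm or the gripper's body presses on something with over 40 N, if the wrist force passes 120 N, or if a joint passes its speed limit or range.

## Robot

A 6-joint arm with a two-finger parallel gripper is mounted at the origin on the work surface. World frame = base frame: x ahead of the robot, y to its left, z up, the work surface at z = 0. Lengths are in mm, angles in rad, forces in N, time in s.
With the tool pointing down it reaches from about 425 to 950 mm from the base axis. Payload 3.5 kg.
Tool frame: the origin (TCP) lies midway between the tips of the shut fingers; the grasp point (between the pads) lies r.grip_depth behind it (r.grip_depth is the distance from the TCP to the grasp point, in mm); z points along the fingers, y is the line along which they close (so a half turn about z gives the same grasp; the last joint's range is limited). The gripper opens to 85 mm and grips with 20 to 120 N. Pads are 22 mm wide; open, the fingers measure 114 mm over their backs; the gripper's body (76 mm by 85 mm) begins 54 mm behind the grasp point. The pads swing forward as they close: fully open they stand 13 mm farther back than shut.
Start: joints at [0.993, 0.286, 1.577, -0, 1.279, -0.15], TCP at [280, 614.171, 231.325] pointing down, gripper open.
Joint ranges: [-2.77, 2.77], [-0.9, 2.22], [0.21, 2.48], [-1.53, 4.67], [0.24, 2.81], [-2.84, 2.84]. Speed limits (rad/s): [2.79, 2.79, 3.14, 3.14, 3.14, 3.14].

## Interface

Orientations are given as a unit quaternion [x, y, z, w].
In Python, from workcell import r gives the robot as it stands. The module is installed in compiled form; this text tells all that it offers.
- The arm moves only by the tool move_arm, never from a script. Its argument "commands" is a list of rows, each a list of 5 numbers: the opening, from 0 (shut) to 1 (fully open), then the shift along the world's x, y, z normalised to -1 to 1, where 1 is 3 cm, then the turn about the world's z normalised to -1 to 1, where 1 is 6 degrees. A call has 1 to 10 rows; each row shifts and turns the commanded pose from where the row before left it; what a row does not reach is not made up. A row lasts 1/10 s, in which the tool goes at most 50 mm and 8.59 degrees, less where a joint would pass 70% of its speed; a pose out of reach is approached as far as the arm can. A call with a number of a shift or a turn outside -1 to 1 is refused whole. A call with a gripper value outside its range is refused whole. The fingers move at their own pace and stop on an object; "grip_force" is the grip in N (left out, the last holds). Time passes only in rows, so rows that do not move let the fingers close. It gives the time, the measured TCP pose, the force, the opening and the grip force at its end, in the units of the state.
- r.observe(): the state, without advancing time (a new reading comes with each control period).
- r.get_image(name): name is "scene" or "side" or "wrist"; returns the picture (384x512x3 uint8, red, green, blue); there is no depth.
- r.camera_model(name): a dict with "fx", "fy", "cx", "cy" (pixels), "pose" (4x4, takes a point from camera to world coordinates). Camera axes: x right, y up, looking along -z (the intrinsics and any distortion apply to the point x, -y, -z); pixel columns grow to the right and rows downward; lengths in mm; the calibration is good to about 2 mm. A picture is of the moment at which its call begins: read the wrist's pose just before it. camera_model takes no time and is no camera call; for the wrist camera it gives the pose at the moment of the call.
- r.finish_job(): hands the job in; it is judged then, once.
The state is a dict: "clock": time; "qpos": joint angles; "qd": joint speeds; "tau": joint torques, N m; "ee_pos": TCP position; "tcp_rot": TCP orientation; "contact_force": force on the tool from outside, world axes, zero at the start; "torque": the same for the moment, N m; "width": finger opening in mm; "gripper_force": force on a finger pad.
Only numpy, scipy, OpenCV 4.12 (cv2) and the standard library are available. Lean on these libraries where they do the work, as an engineer would, in place of code of your own. Each camera call takes 0.05 s, during which the arm holds its last target. There are 200 camera calls.

## Working session

There is one attempt and no reset: what is moved stays moved. The work goes in short steps, Python scripts to look and compute and a tool call to move; the robot and the scene stay as the last step left them, time stands still between calls to the robot, and variables do not carry over. Pictures are saved under pics/ and viewed, at most 10 in all, crops included, and the job is handed in when it is done.

Besides the shell and the picture viewer there is one more tool, called after "Emit:" as name([rows], argument=value, ...), one row to a line, values as JSON. move_arm: Moves the arm, as the interface text tells. Its arguments: {"type":"object","properties":{"commands":{"type":"array"},"grip_force":{"type":"number"}},"required":["commands"]}

```bash
mkdir -p pics; python3 - <<'E'
from workcell import r
import cv2,numpy as np
for n in("scene","side"):
    im=r.get_image(n);cv2.imwrite(f"pics/{n}0.png",cv2.cvtColor(im,cv2.COLOR_RGB2BGR))
    m=r.camera_model(n);print(n,{k:(np.round(v,3).tolist()) for k,v in m.items()})
im=r.get_image("wrist");cv2.imwrite("pics/wrist0.png",cv2.cvtColor(im,cv2.COLOR_RGB2BGR))
print(r.observe(),r.grip_depth)
a=cv2.imread("pics/scene0.png");b=cv2.imread("pics/side0.png")
E
```

```text
scene {'fx': 425.608, 'fy': 425.608, 'cx': 251.329, 'cy': 190.209, 'pose': [[-0.197, -0.581, 0.79, 1885.266], [0.98, -0.136, 0.144, 213.42], [0.024, 0.802, 0.596, 1209.301], [0.0, 0.0, 0.0, 1.0]]}
side {'fx': 384.681, 'fy': 384.681, 'cx': 252.084, 'cy': 194.183, 'pose': [[-0.806, 0.423, -0.414, 31.806], [-0.591, -0.585, 0.555, 675.872], [-0.007, 0.692, 0.722, 1170.219], [0.0, 0.0, 0.0, 1.0]]}
{'clock': 0.15, 'qpos': array([ 9.93011197e-01,  2.87009205e-01,  1.57785865e+00,  5.04850871e-06,
        1.27862130e+00, -1.50000090e-01]), 'qd': array([ 0.00090229, -0.00406752, -0.00556893,  0.00283673,  0.00071531,
        0.00011408]), 'tau': array([-5.51504891e-04, -4.06601000e+01, -2.93142253e+01, -1.88321187e-04,
        3.94391987e-03, -2.78952839e-06]), 'ee_pos': array([279.71098623, 613.74292867, 230.22387197]), 'tcp_rot': array([ 2.12265933e-01,  9.77211479e-01, -8.85297556e-04, -3.39754593e-04]), 'contact_force': array([-0.49851352, -0.5999686 ,  0.31104323]), 'torque': array([-0.0752319 , -0.00634838, -0.03724134]), 'gripper_force': 0.0, 'width': 85.41443598294588} 18.700000000000003
```

View pics/scene0.png

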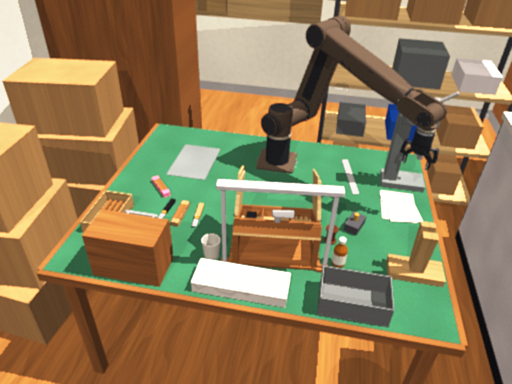

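View pics/side0.png

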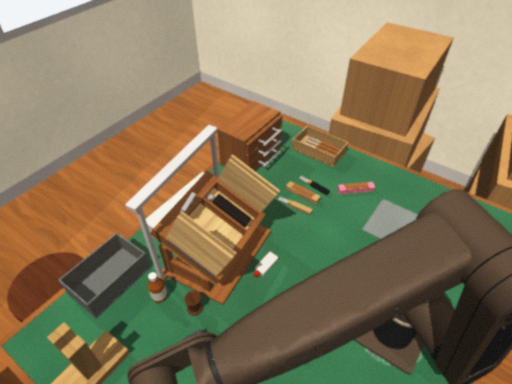

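The scene view looks from behind the case towards the robot: case around (278,235), sander (181,211) between the knives (160,210) and (197,215), pink look-alike at (161,186). In the side view the case is around (220,220), sander (303,191) and pink at (357,187). I'll enlarge both.

```bash
python3 - <<'E'
import cv2,numpy as np
a=cv2.imread("pics/scene0.png");b=cv2.imread("pics/side0.png")
def crop(im,x,y,w,h,s,st=10):
    c=cv2.resize(im[y:y+h,x:x+w],None,fx=s,fy=s,interpolation=cv2.INTER_CUBIC)
    for u in range(-(-x//st)*st,x+w,st):
        cv2.line(c,((u-x)*s,0),((u-x)*s,6),(0,255,255),1);cv2.putText(c,str(u),((u-x)*s,15),0,.35,(0,255,255),1)
    for v in range(-(-y//st)*st,y+h,st):
        cv2.line(c,(0,(v-y)*s),(6,(v-y)*s),(0,255,255),1);cv2.putText(c,str(v),(8,(v-y)*s+4),0,.35,(0,255,255),1)
    return c
cv2.imwrite("pics/c1.png",crop(a,206,160,133,115,5)[:600])
cv2.imwrite("pics/c2.png",crop(b,120,120,160,190,3)[:600]) 
m=np.hstack([crop(a,150,190,60,45,6),crop(b,270,170,70,45,6)]);cv2.imwrite("pics/c3.png",m);print(m.shape)
cv2.imwrite("pics/c12.png",np.hstack([crop(a,206,160,130,112,3),cv2.resize(crop(b,130,120,155,185,3),(390,465))[:336]]))
cv2.imwrite("pics/c2.png",crop(b,122,122,160,120,5)[:600])
E
```

```text
(270, 780, 3)
```

View pics/c1.png

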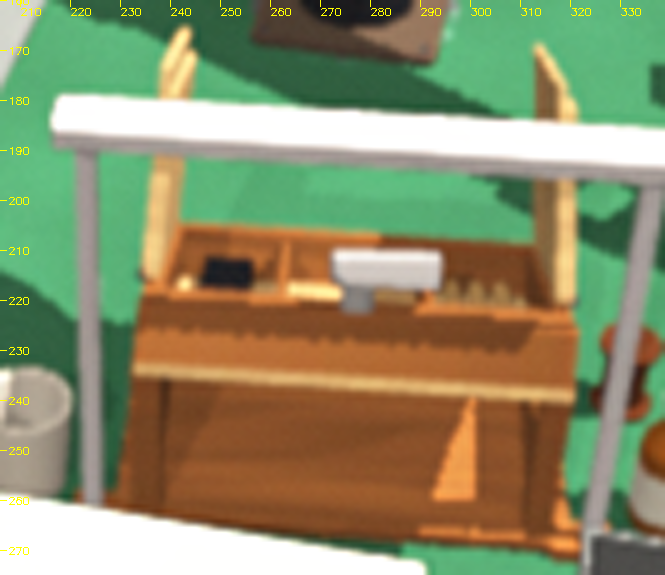

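View pics/c3.png

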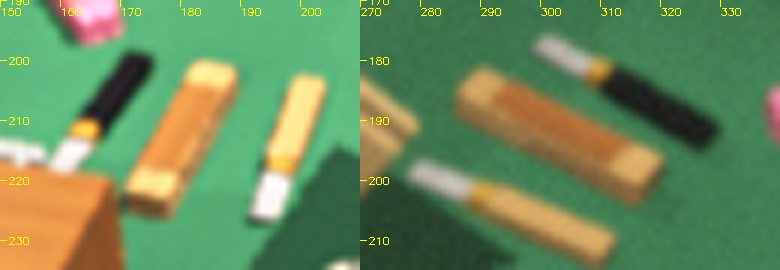

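```bash
python3 - <<'E'
import cv2
b=cv2.imread("pics/side0.png")
x,y,s=122,122,4
c=cv2.resize(b[y:y+150,x:x+170],None,fx=s,fy=s,interpolation=cv2.INTER_CUBIC)
for u in range(130,x+170,10):
    cv2.line(c,((u-x)*s,0),((u-x)*s,6),(0,0,255),1);cv2.putText(c,str(u),((u-x)*s,15),0,.35,(0,0,255),1)
for v in range(130,y+150,10):
    cv2.line(c,(0,(v-y)*s),(6,(v-y)*s),(0,0,255),1);cv2.putText(c,str(v),(8,(v-y)*s+4),0,.35,(0,0,255),1)
cv2.imwrite("pics/c2.png",c)
E
```

```text
(no output)
```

View pics/c2.png

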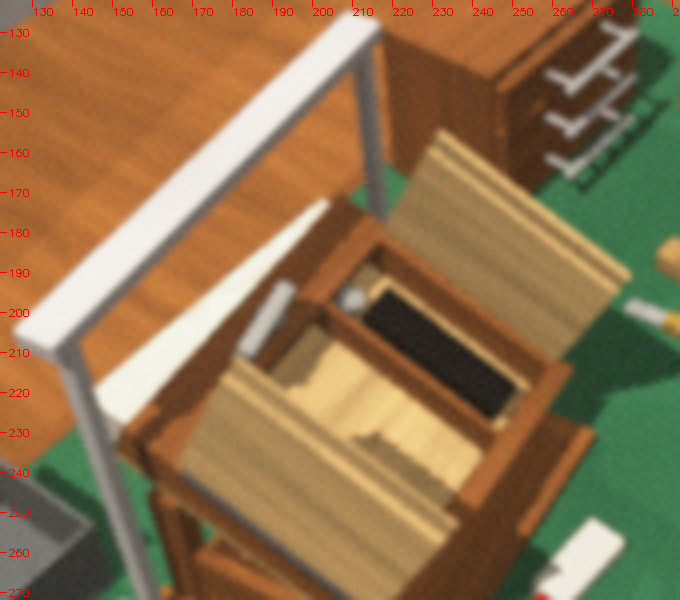

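The crops show the catch lying across, long end left, at scene (272–292, 210–218), pivot near (277,219). The leaves stand open. The sander is the bar at scene (171–190, 200–226) / side (286–320, 181–204). Now fit case pose and leaf angles, and triangulate the sander.

```bash
cat > h.py <<'E'
from workcell import r
import numpy as np, cv2
from scipy.optimize import least_squares
def proj(n,P,m=None):
    m=m or r.camera_model(n);T=np.linalg.inv(m["pose"]);p=np.atleast_2d(P)@T[:3,:3].T+T[:3,3]
    return np.c_[m["cx"]+m["fx"]*p[:,0]/-p[:,2],m["cy"]-m["fy"]*p[:,1]/-p[:,2]]
def tri(obs): # obs: list of (camera name or model, uv)
    ms=[(r.camera_model(n) if isinstance(n,str) else n,np.array(u)) for n,u in obs]
    f=lambda P:np.concatenate([proj("",P,m)[0]-u for m,u in ms])
    s=least_squares(f,[500,0,50.]);return s.x,s.fun
def plane(m,uv,z):
    m=r.camera_model(m) if isinstance(m,str) else m
    d=m["pose"][:3,:3]@np.array([(uv[0]-m["cx"])/m["fx"],-(uv[1]-m["cy"])/m["fy"],-1]);o=m["pose"][:3,3]
    return o+d*(z-o[2])/d[2]
A=.44
def d2c(p): p=np.atleast_2d(p).astype(float);return np.c_[p[:,0]*np.cos(A)-p[:,2]*np.sin(A),p[:,1],165+p[:,0]*np.sin(A)+p[:,2]*np.cos(A)]
def c2w(c,p): p=np.atleast_2d(p).astype(float);C,S=np.cos(c[2]),np.sin(c[2]);return np.c_[c[0]+C*p[:,0]-S*p[:,1],c[1]+S*p[:,0]+C*p[:,1],p[:,2]]
def d2w(c,p): return c2w(c,d2c(p))
def leaf(side,a,x,s,t): # s from hinge, t out of outer face relative hinge (outer face t=6.5)
    return [x,side*(150-s*np.cos(a)+(0)*1)+side*t*np.sin(a)*1,6+s*np.sin(a)+t*np.cos(a)]
E
python3 - <<'E'
from h import *
sc,si=r.camera_model("scene"),r.camera_model("side")
bar=[(sc,(112,-210,390),(217,179)),(sc,(148,-210,390),(216,187)),(si,(148,-210,390),(205,124.5)),(si,(112,-210,390),(217,128)),
(si,(148,210,390),(125.5,203)),(si,(112,210,390),(137,208)),(sc,(112,210,390),(344,187)),(sc,(148,210,390),(344,194))]
ct=[(sc,(120,58,41),(292.5,210.5))]
def f(c):
    e=[proj("",c2w(c,p),m)[0]-u for m,p,u in bar]
    return np.concatenate(e)
s=least_squares(f,[600,-50,0.],loss="soft_l1");c=s.x;print("case",c);print(f(c).reshape(-1,2).round(1).tolist())
for n,p in [("catch end lo",(112.5,58,41)),("catch end hi",(127.5,58,41)),("catch short hi",(127.5,-20,41)),("tray UR",(150,-155,0)),("tray UL",(150,155,0)),("tray LR",(-115,-155,0)),("comp LL",(-95,52,0)),("comp UR",(95,-52,0))]:
    print(n,d2w(c,p)[0].round(),proj("",d2w(c,p),sc)[0].round(1),proj("",d2w(c,p),si)[0].round(1))
for sd,nm,obs,L in((1,"left",[((98,),(179,214)),((-98,),(235,253))],160),(-1,"right",[((98,),(231,153)),((-98,),(279,190))],156)):
    g=lambda a:np.concatenate([proj("",d2w(c,leaf(sd,a[0],x[0],L,0)),si)[0]-u for x,u in obs])
    q=least_squares(g,[1.4]);print(nm,q.x,q.fun.round(1))
S=[((181.8,200),(320,196.7)),((189.5,201),(316.2,200.5)),((171.2,221.7),(290.5,181)),((178.3,223.3),(286.2,186.2))]
P=[]
for u,v in S:
    x,e=tri([("scene",u),("side",v)]);P.append(x);print(x.round(1),e.round(1))
P=np.array(P);d=P[2:].mean(0)-P[:2].mean(0);print("sander",P.mean(0),np.hypot(*d[:2]),np.arctan2(d[1],d[0]))
E
```

```text
case [625.00324962  82.61076958  44.12614293]
[[-0.4, 0.2], [-0.7, -1.5], [2.1, -1.0], [-1.0, -1.6], [-1.0, 1.0], [-2.3, 0.6], [-0.9, -1.3], [0.4, -1.8]]
catch end lo [700. 152. 250.] [293.4 210.7] [182.5 209.2]
catch end hi [714. 154. 256.] [293.6 211.7] [178.8 206.4]
catch short hi [725.  77. 256.] [271.5 210.6] [192.5 191. ]
tray UR [782. -51. 229.] [232.5 221.4] [205.8 169.2]
tray UL [737. 255. 229.] [321.  226.2] [152.  228.5]
tray LR [544. -86. 116.] [237.8 204.2] [264.4 212.9]
comp LL [532. 122. 125.] [288.3 208. ] [231.3 251.2]
comp UR [718.  43. 205.] [262.  218.9] [202.4 196.5]
left [1.53551719] [-0.1 -1.4 -0.1  1.2]
right [1.55648106] [-0.1  0.5 -0.2 -0.7]
[ 456.3 -362.8   20.3] [ 0.3  0.3  0.2 -0.3]
[ 456.9 -328.4   24. ] [-0.2 -0.2 -0.2  0.2]
[ 603.6 -363.5   20.3] [-0.6 -0.6 -0.5  0.7]
[ 603.6 -331.4   16.3] [-0.4 -0.4 -0.3  0.4]
sander [ 530.07651689 -346.53338463   20.23323663] 147.01674702336928 -0.012771206174292081
```

Case is at (625, 83), yaw 0.144 (mod 2π), with predictions matching the other points to about 1–2 px. The leaves are at ~1.54 and 1.56 rad. The sander is at (530,-347), yaw ~0, length 147, top ~20 (true 24). I'll go up and over.

Emit:
move_arm([
  [1, 0.67, 0, 1, 0.57],
  [1, 0.67, 0, 1, 0.57],
  [1, 0.67, 0, 1, 0.57],
  [1, 0.67, 0, 1, 0.57],
  [1, 0.67, 0, 1, 0.57],
  [1, 0.67, 0, 1, 0.57],
  [1, 0.67, 0, 1, 0.57],
  [1, 0, -1, 0, 0],
  [1, 0, -1, 0, 0],
  [1, 0, -1, 0, 0],
])

```text
clock: 1.15
ee_pos: [421.0, 523.3, 440.5]
tcp_rot: [0.005, 1.0, -0.0, -0.0]
contact_force: [0.0, -0.3, -0.1]
width: 85.3
gripper_force: 0.0
```

Emit:
move_arm([
  [1, 0.1, -1, 0, 0],
  [1, 0.1, -1, 0, 0],
  [1, 0.1, -1, 0, 0],
  [1, 0.1, -1, 0, 0],
  [1, 0.1, -1, 0, 0],
  [1, 0.1, -1, 0, 0],
  [1, 0.1, -1, 0, 0],
  [1, 0.1, -1, 0, 0],
  [1, 0.1, -1, 0, 0],
  [1, 0.1, -1, 0, 0],
])

```text
clock: 2.15
ee_pos: [450.5, 223.0, 440.9]
tcp_rot: [0.005, 1.0, -0.0, -0.0]
contact_force: [0.0, 0.1, -0.2]
width: 85.0
gripper_force: 0.0
```

Emit:
move_arm([
  [1, 0.1, -1, 0, 0],
  [1, 0.1, -1, 0, 0],
  [1, 0.1, -1, 0, 0],
  [1, 0.1, -1, 0, 0],
  [1, 0.1, -1, 0, 0],
  [1, 0.1, -1, 0, 0],
  [1, 0.1, -1, 0, 0],
  [1, 0.1, -1, 0, 0],
  [1, 0.1, -1, 0, 0],
  [1, 0.1, -1, 0, 0],
])

```text
clock: 3.15
ee_pos: [480.5, -77.0, 441.0]
tcp_rot: [0.005, 1.0, 0.0, -0.0]
contact_force: [0.6, 0.5, 0.1]
width: 85.1
gripper_force: 0.0
```

```bash
python3 - <<'E'
from h import *
cv2.imwrite("pics/w_case.png",r.get_image("wrist")[:,:,::-1]);o=r.observe();print(o["ee_pos"],o["tcp_rot"],o["qpos"])
E
```

```text
[480.81291773 -80.64017955 440.34029257] [ 6.83721476e-03  9.99975194e-01 -1.51894673e-03 -7.46285691e-04] [-0.37287731 -0.21704978  1.72266596 -0.0033781   1.63628247 -1.93021962]
```

Emit:
move_arm([
  [1, 0.18, -1, -0.5, 0],
  [1, 0.18, -1, -0.5, 0],
  [1, 0.18, -1, -1, 0],
  [1, 0.18, -1, -1, 0],
  [1, 0.18, -1, -1, 0],
  [1, 0.18, -1, -1, 0],
  [1, 0.18, -1, -1, 0],
  [1, 0.18, -1, -1, 0],
  [1, 0.18, -1, -1, 0],
  [1, 0, 0, 0, 0],
])

```text
clock: 4.2
ee_pos: [526.7, -346.7, 194.2]
tcp_rot: [0.007, 1.0, 0.003, -0.004]
contact_force: [-1.0, 0.0, -1.4]
width: 85.4
gripper_force: 0.0
```

```bash
python3 - <<'E'
from h import *
m=r.camera_model("wrist")
im=r.get_image("wrist")[:,:,::-1].copy();o=r.observe();print(o["ee_pos"],o["tcp_rot"],m["pose"].round(2).tolist(),m["fx"],m["cx"],m["cy"])
np.save("wm.npy",m)
cv2.imwrite("pics/w1.png",im)
E
```

```text
[ 527.70901923 -345.80054462  197.12572982] [ 0.00607873  0.99997425  0.00259934 -0.00279012] [[0.01, -0.95, -0.32, 442.77], [1.0, 0.02, -0.0, -346.05], [0.01, -0.32, 0.95, 336.91], [0.0, 0.0, 0.0, 1.0]] 296.4179030734575 252.89941214460333 188.35109853497204
```

View pics/w1.png

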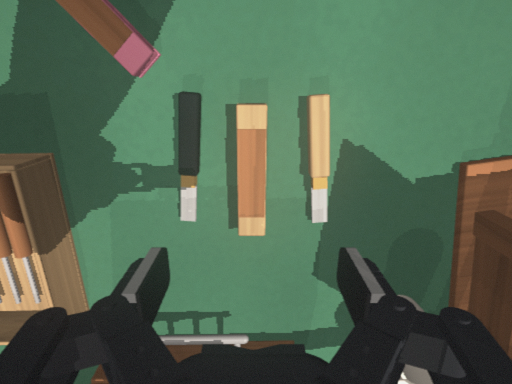

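Wrist view: sander upright in the middle with its top face at (237–266, 104–235). The knife is at 320, the chisel at 188 and the fingers at the bottom.

```bash
python3 - <<'E'
from h import *
m=np.load("wm.npy",allow_pickle=True).item()
P=np.array([plane(m,u,24) for u in((237,104),(266,104),(239,235),(266,235))]);print(P.round(1),P.mean(0))
E
```

```text
[[ 457.5 -360.1   24. ]
 [ 458.  -330.7   24. ]
 [ 605.8 -362.4   24. ]
 [ 606.4 -330.7   24. ]] [ 531.926628  -345.9868231   24.       ]
```

Emit:
move_arm([
  [0.6, 0.13, 0, 0, 0],
  [0.6, 0, 0, -1, 0],
  [0.6, 0, 0, -1, 0],
  [0.6, 0, 0, -1, 0],
  [0.6, 0, 0, -1, 0],
  [0.6, 0, 0, -1, 0],
  [0.6, 0, 0, -1, 0],
  [0.6, 0, 0, -0.4, 0],
  [0.6, 0, 0, 0, 0],
], grip_force=30)

```text
clock: 5.15
ee_pos: [533.2, -344.6, 9.0]
tcp_rot: [0.004, 1.0, 0.001, -0.001]
contact_force: [-0.3, 0.5, -0.7]
width: 51.4
gripper_force: 0.0
```

Emit:
move_arm([
  [0.6, -0.03, -0.04, -0.25, 0],
  [0.6, 0, 0, 0, 0],
  [0.2, 0, 0, 0, 0],
  [0.2, 0, 0, 0, 0],
  [0.2, 0, 0, 0, 0],
  [0.2, 0, 0, 0, 0],
  [0.2, 0, 0, 0, 0],
])

```text
clock: 5.85
ee_pos: [533.1, -347.8, 3.3]
tcp_rot: [0.005, 1.0, -0.001, 0.001]
contact_force: [-0.6, 0.2, 6.8]
width: 31.4
gripper_force: 31.2
```

Emit:
move_arm([
  [0.2, 0, 0, 0.4, 0],
  [0.2, 0, 0, 1, 0],
  [0.2, 0, 0, 1, 0],
  [0.2, 0, 0, 1, 0],
  [0.2, 0, 0, 1, 0],
])

```text
clock: 6.35
ee_pos: [531.7, -346.5, 134.7]
tcp_rot: [0.005, 1.0, 0.0, -0.001]
contact_force: [0.7, -0.7, -1.3]
width: 31.3
gripper_force: 30.3
```

Gripped (width 31.3). Over to the compartment.

Emit:
move_arm([
  [0.2, 0, 0, 1, 0.75],
  [0.2, 0, 0, 1, 0.72],
  [0.2, 0, 0, 1, 0],
  [0.2, 0, 0, 1, 0],
  [0.2, 0, 0, 1, 0],
  [0.2, 0, 0, 1, 0],
  [0.2, 0, 0.5, 1, 0],
  [0.2, 0, 0.5, 1, 0],
  [0.2, 0.2, 1, 1, 0],
  [0.2, 0.2, 1, 1, 0],
])

```text
clock: 7.35
ee_pos: [543.6, -256.1, 434.5]
tcp_rot: [-0.071, 0.997, 0.0, -0.001]
contact_force: [0.7, 0.6, -1.0]
width: 31.4
gripper_force: 30.3
```

Emit:
move_arm([
  [0.2, 0.25, 1, 0, 0],
  [0.2, 0.25, 1, 0, 0],
  [0.2, 0.25, 1, 0, 0],
  [0.2, 0.25, 1, 0, 0],
  [0.2, 0.25, 1, 0, 0],
  [0.2, 0.25, 1, 0, 0],
  [0.2, 0.25, 1, 0, 0],
  [0.2, 0.25, 1, 0, 0],
  [0.2, 0.25, 1, 0, 0],
  [0.2, 0.25, 1, 0, 0],
])

```text
clock: 8.35
ee_pos: [618.9, 44.3, 433.3]
tcp_rot: [-0.072, 0.997, 0.0, -0.001]
contact_force: [-0.0, -0.3, -1.3]
width: 31.7
gripper_force: 30.4
```

Emit:
move_arm([
  [0.2, 0.3, 0.9, 0, 0],
  [0.2, 0, 0.5, 0, 0],
  [0.2, 0, 0, -1, 0],
  [0.2, 0, 0, -1, 0],
  [0.2, 0, 0, -1, 0],
  [0.2, 0, 0, -1, 0],
  [0.2, 0, 0, 0, 0],
])

```text
clock: 9.05
ee_pos: [625.3, 84.6, 307.4]
tcp_rot: [-0.072, 0.997, 0.0, -0.006]
contact_force: [-0.9, -0.3, -1.2]
width: 31.4
gripper_force: 30.3
```

```bash
python3 - <<'E'
from h import *
o=r.observe();print(o["ee_pos"],o["tcp_rot"],o["qpos"])
a=r.get_image("scene")[:,:,::-1];m=r.camera_model("wrist");w=r.get_image("wrist")[:,:,::-1]
np.save("wm.npy",m);w=w.copy()
cv2.imwrite("pics/w2.png",w)
E
```

```text
[625.26894386  84.56827915 307.38801808] [-7.16916096e-02  9.97409175e-01  3.83158894e-04 -5.92481446e-03] [-2.60111169e-02  1.49583055e-01  1.59928556e+00 -3.99480404e-04
  1.40459196e+00 -1.74024788e+00]
```

View pics/w2.png

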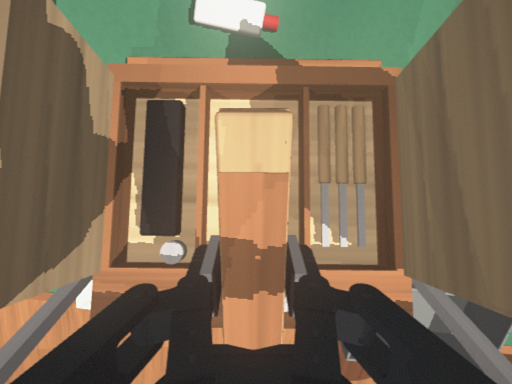

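The wrist view shows the held sander centred (columns 217–292) over the middle compartment (203–305), aligned with it. I check the case fit with the tray corners.

```bash
python3 - <<'E'
from h import *
m=np.load("wm.npy",allow_pickle=True).item();c=[625,82.6,.144]
for p in [(-115,155,0),(-115,-155,0),(-95,52,0),(-95,-52,0),(95,52,0),(95,-52,0),(105,-52,0)]: print(p,proj("",d2w(c,p),m)[0].round(1))
E
```

```text
(-115, 155, 0) [397.3  65.7]
(-115, -155, 0) [103.3  66.2]
(-95, 52, 0) [300.  84.]
(-95, -52, 0) [200.7  84.1]
(95, 52, 0) [303.9 269.9]
(95, -52, 0) [197.2 270.1]
(105, -52, 0) [197.  280.7]
```

Emit:
move_arm([
  [0.2, 0.1, 0.06, -1, 0],
  [0.2, 0, 0, -1, 0],
  [0.2, 0, 0, -1, 0],
  [0.2, 0, 0, -1, 0],
  [0.2, 0, 0, -0.5, 0],
  [0.2, 0, 0, 0, 0],
], grip_force=20)

```text
clock: 9.75
ee_pos: [630.6, 86.6, 177.7]
tcp_rot: [-0.072, 0.997, 0.0, -0.002]
contact_force: [-0.9, -0.5, -0.0]
width: 31.3
gripper_force: 33.7
```

Emit:
move_arm([
  [0.2, 0, 0, -0.3, 0],
  [0.2, 0, 0, -0.3, 0],
  [0.2, 0, 0, 0, 0],
])

```text
clock: 10.05
ee_pos: [630.9, 86.8, 160.2]
tcp_rot: [-0.072, 0.997, 0.0, -0.001]
contact_force: [-0.3, 0.3, -1.1]
width: 31.6
gripper_force: 33.7
```

Emit:
move_arm([
  [0.2, -0.08, 0, -0.2, 0],
  [0.2, 0, 0, -0.2, 0],
  [0.2, 0, 0, 0, 0],
])

```text
clock: 10.35
ee_pos: [628.1, 86.8, 147.6]
tcp_rot: [-0.072, 0.997, 0.0, -0.001]
contact_force: [-0.6, 0.5, -0.7]
width: 31.3
gripper_force: 33.7
```

Emit:
move_arm([
  [0.2, 0, 0, -0.2, 0],
  [0.2, 0, 0, 0, 0],
])

```text
clock: 10.55
ee_pos: [628.4, 86.8, 141.9]
tcp_rot: [-0.072, 0.997, 0.0, -0.001]
contact_force: [-0.2, 0.4, -1.0]
width: 31.5
gripper_force: 33.7
```

Emit:
move_arm([
  [0.2, 0, 0, -0.2, 0],
  [0.2, 0, 0, 0, 0],
])

```text
clock: 10.75
ee_pos: [628.8, 86.7, 136.7]
tcp_rot: [-0.072, 0.997, -0.0, -0.0]
contact_force: [-0.7, -0.4, -0.7]
width: 31.3
gripper_force: 33.8
```

Emit:
move_arm([
  [0.2, 0, 0, -0.15, 0],
  [0.2, 0, 0, 0, 0],
])

```text
clock: 10.95
ee_pos: [629.8, 86.7, 133.7]
tcp_rot: [-0.072, 0.997, -0.0, 0.001]
contact_force: [-1.1, -0.4, 4.1]
width: 31.3
gripper_force: 34.2
```

```bash
python3 - <<'E'
from h import *
a=r.get_image("side")[:,:,::-1];w=r.get_image("wrist")[:,:,::-1]
c=cv2.resize(a[130:270,150:290],(392,384),interpolation=cv2.INTER_CUBIC)
cv2.imwrite("pics/m3.png",np.hstack([c,w[:,56:456]]))
E
```

```text
(no output)
```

View pics/m3.png

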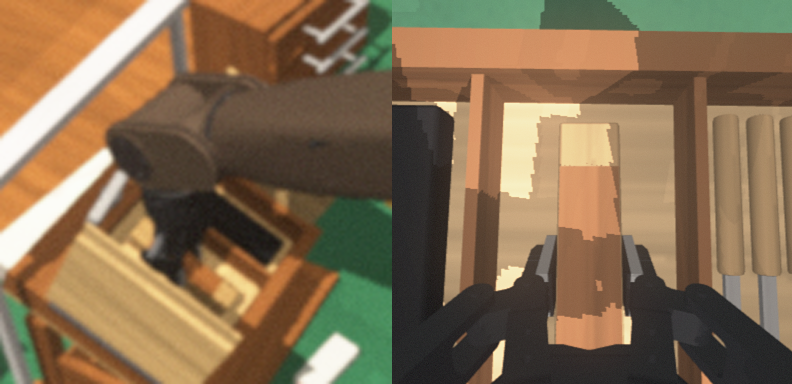

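The sander has pivoted in the pads (its near end now lies inside the compartment, right view (560–620,125)) and rests centrally. Lower slightly, release.

Emit:
move_arm([
  [0.2, 0, 0, -0.13, 0],
  [0.2, 0, 0, 0, 0],
])

```text
clock: 11.25
ee_pos: [629.6, 86.7, 129.4]
tcp_rot: [-0.072, 0.997, -0.0, 0.001]
contact_force: [0.2, -0.4, 4.2]
width: 31.3
gripper_force: 34.3
```

Emit:
move_arm([
  [0.6, 0, 0, 0, 0],
  [0.6, 0, 0, 0, 0],
  [0.6, 0, 0, 0, 0],
  [0.6, 0, 0, 0, 0],
  [0.6, 0, 0, 0.5, 0],
  [0.6, 0, 0, 1, 0],
  [0.6, 0, 0, 1, 0],
  [0.6, 0, 0, 1, 0],
  [0.6, 0, 0, 1, 0],
])

```text
clock: 12.15
ee_pos: [628.9, 86.8, 266.1]
tcp_rot: [-0.072, 0.997, -0.0, 0.001]
contact_force: [0.3, -0.0, 0.5]
width: 51.3
gripper_force: 0.0
```

```bash
python3 - <<'E'
from h import *
print(r.observe()["ee_pos"])
m=r.camera_model("wrist");w=r.get_image("wrist")[:,:,::-1];np.save("wm.npy",m)
cv2.imwrite("pics/w4.png",w)
c=[625,86,.144]
for p in [(-95,52,-0),(-95,-52,0),(75,16,-18),(75,-16,-18),(-75,16,-18),(-75,-16,-18),(-95,16,-18)]: print(p,proj("",d2w(c,p),m)[0].round(1))
E
```

```text
[628.94345968  86.81264184 266.05186989]
(-95, 52, 0) [309.8  79.5]
(-95, -52, 0) [193.9  79.7]
(75, 16, -18) [269.9 270. ]
(75, -16, -18) [234.3 270. ]
(-75, 16, -18) [268.8 108.6]
(-75, -16, -18) [235.1 108.6]
(-95, 16, -18) [268.6  88.4]
```

View pics/w4.png

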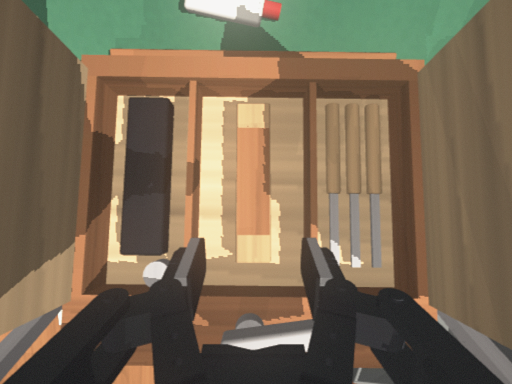

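The sander lies flat in the compartment (rows 103–262, columns 237–270), as the model predicts for deck x ≈ -6, y ≈ 0, and the case offset y = 86 fits. Next I work out the left-leaf path.

```bash
cat > leafpath.py <<'E'
from h import *
import sys
c=[625,86,.144]
def path(side,s,ah,xd,half=14.5):
    W=[]
    for a in ah:
        k=[xd,side*(150-s*np.cos(a)+6.5*np.sin(a)+half),6+s*np.sin(a)+6.5*np.cos(a)]
        W.append(d2w(c,k)[0])
    return np.array(W)
if __name__=="__main__":
    side=int(sys.argv[1]); ah=np.r_[1.7,np.arange(1.5,-.01,-.125)]
    W=path(side,108,ah,30)
    for a,w,d in zip(ah,W,np.r_[[[0,0,0]],np.diff(W,axis=0)]/30): print(a.round(3),w.round(1),d.round(2))
    print("start clear",d2w(c,[30,side*190,112])[0])
E
python3 leafpath.py 1
```

```text
1.7 [578.  266.  279.3] [0. 0. 0.]
1.5 [580.3 244.6 281.1] [ 0.08 -0.71  0.06]
1.375 [582.6 231.3 280.2] [ 0.08 -0.44 -0.03]
1.25 [585.7 218.3 277.8] [ 0.1  -0.43 -0.08]
1.125 [589.3 205.9 273.9] [ 0.12 -0.41 -0.13]
1.0 [593.5 194.2 268.6] [ 0.14 -0.39 -0.18]
0.875 [598.2 183.4 262. ] [ 0.16 -0.36 -0.22]
0.75 [603.4 173.7 254.1] [ 0.17 -0.32 -0.26]
0.625 [608.9 165.2 245.1] [ 0.18 -0.28 -0.3 ]
0.5 [614.6 158.1 235.2] [ 0.19 -0.24 -0.33]
0.375 [620.6 152.4 224.5] [ 0.2  -0.19 -0.36]
0.25 [626.6 148.3 213.1] [ 0.2  -0.14 -0.38]
0.125 [632.6 145.9 201.2] [ 0.2  -0.08 -0.4 ]
0.0 [638.5 145.  189.1] [ 0.2  -0.03 -0.4 ]
start clear [577.3846136  271.08267986 279.11037023]
```

Emit:
move_arm([
  [0, 0, 0, 1, 0],
  [0, 0, 0, 1, 0],
  [0, 0, 0, 1, 0],
  [0, 0, 0, 1, 0],
  [0, 0, 0, 1, 0],
  [0, 0, 0, 1, 0],
])

```text
clock: 12.8
ee_pos: [628.6, 86.8, 445.6]
tcp_rot: [-0.072, 0.997, -0.0, 0.001]
contact_force: [0.4, -0.0, 0.0]
width: -0.2
gripper_force: 0.0
```

Emit:
move_arm([
  [0, -0.25, 0.9, 0, 0],
  [0, -0.25, 0.9, 0, 0],
  [0, -0.25, 0.9, 0, 0],
  [0, -0.25, 0.9, 0, 0],
  [0, -0.25, 0.9, 0, 0],
  [0, -0.25, 0.9, 0, 0],
  [0, -0.22, 0.9, 0, 0],
  [0, 0, 0, -1, 0],
  [0, 0, 0, -1, 0],
  [0, 0, 0, 0, 0],
])

```text
clock: 13.8
ee_pos: [575.4, 275.6, 378.2]
tcp_rot: [-0.072, 0.997, -0.001, -0.004]
contact_force: [0.4, 0.1, -1.9]
width: -0.1
gripper_force: 0.0
```

Emit:
move_arm([
  [0, 0, 0, -0.7, 0],
  [0, 0, 0, -0.7, 0],
  [0, 0, 0, -0.7, 0],
  [0, 0, 0, -0.7, 0],
  [0, 0, 0, -0.7, 0],
  [0, 0, 0, 0, 0],
])

```text
clock: 14.4
ee_pos: [576.5, 275.2, 276.6]
tcp_rot: [-0.072, 0.997, -0.0, -0.002]
contact_force: [0.1, 0.2, 0.1]
width: -0.1
gripper_force: 0.0
```

Emit:
move_arm([
  [0, 0.07, -0.5, 0.08, 0],
  [0, 0.05, -0.5, 0.06, 0],
  [0, 0.08, -0.44, -0.03, 0],
  [0, 0.1, -0.43, -0.08, 0],
  [0, 0.12, -0.41, -0.13, 0],
  [0, 0.14, -0.39, -0.18, 0],
  [0, 0.16, -0.36, -0.22, 0],
])

```text
clock: 15.1
ee_pos: [599.2, 183.6, 263.1]
tcp_rot: [-0.072, 0.997, -0.0, 0.0]
contact_force: [-0.1, 1.1, 1.8]
width: -0.2
gripper_force: 0.9
```

Emit:
move_arm([
  [0, 0.17, -0.32, -0.26, 0],
  [0, 0.18, -0.28, -0.3, 0],
  [0, 0.19, -0.24, -0.33, 0],
  [0, 0.2, -0.19, -0.36, 0],
  [0, 0.2, -0.14, -0.38, 0],
  [0, 0.2, -0.08, -0.4, 0],
  [0, 0, 0, 0, 0],
])

```text
clock: 15.8
ee_pos: [632.4, 147.0, 199.0]
tcp_rot: [-0.072, 0.997, 0.0, -0.002]
contact_force: [-1.1, 0.5, -0.7]
width: 0.3
gripper_force: 0.0
```

Emit:
move_arm([
  [0, 0.15, 0, -0.3, 0],
  [0, 0, 0, -0.1, 0],
  [0, 0, 0, 0, 0],
])

```text
clock: 16.1
ee_pos: [638.3, 147.7, 192.8]
tcp_rot: [-0.072, 0.997, -0.0, 0.001]
contact_force: [-3.7, -1.2, 6.7]
width: 0.0
gripper_force: 3.5
```

```bash
python3 - <<'E'
from h import *
print(r.observe()["ee_pos"])
w=r.get_image("wrist")[:,:,::-1];a=r.get_image("side")[:,:,::-1]
c=cv2.resize(a[130:270,150:290],(392,384),interpolation=cv2.INTER_CUBIC)
cv2.imwrite("pics/m5.png",np.hstack([c,w[:,56:456]]))
E
```

```text
[638.30393939 147.72962173 192.75280844]
```

View pics/m5.png

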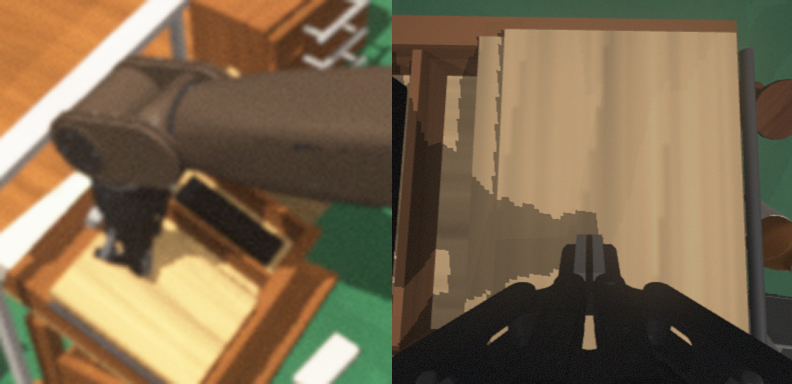

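The left leaf is down, looking flat over its half. I press further until the force shows it is seated.

Emit:
move_arm([
  [0, 0, 0, -0.15, 0],
  [0, 0, 0, 0, 0],
])

```text
clock: 16.4
ee_pos: [638.5, 147.7, 192.4]
tcp_rot: [-0.072, 0.997, -0.0, 0.001]
contact_force: [-9.1, -2.4, 18.4]
width: 0.1
gripper_force: 10.0
```

Emit:
move_arm([
  [0, 0, 0, -0.15, 0],
  [0, 0, 0, 0, 0],
])

```text
clock: 16.6
ee_pos: [638.7, 147.7, 192.1]
tcp_rot: [-0.073, 0.997, -0.001, 0.002]
contact_force: [-16.0, -3.4, 30.1]
width: 0.2
gripper_force: 16.8
```

Seated. Now the right leaf.

Emit:
move_arm([
  [0, 0, 0, 1, 0],
  [0, 0, 0, 1, 0],
  [0, 0, 0, 1, 0],
  [0, 0, 0, 1, 0],
  [0, 0, 0, 1, 0],
  [0, 0, 0, 1, 0],
  [0, 0, 0, 1, 0],
  [0, 0, 0, 1, 0],
  [0, 0, 0, 0.7, 0],
  [0, 0, -1, 0, 0],
])

```text
clock: 17.6
ee_pos: [638.3, 120.2, 447.8]
tcp_rot: [-0.074, 0.997, 0.001, 0.005]
contact_force: [1.2, -1.0, 0.9]
width: 0.0
gripper_force: 0.0
```

```bash
python3 leafpath.py -1
```

```text
1.7 [631.1 -99.9 279.3] [0. 0. 0.]
1.5 [627.2 -78.7 281.1] [-0.13  0.71  0.06]
1.375 [625.6 -65.3 280.2] [-0.05  0.45 -0.03]
1.25 [624.9 -52.1 277.8] [-0.03  0.44 -0.08]
1.125 [624.8 -39.1 273.9] [-0.    0.43 -0.13]
1.0 [625.6 -26.7 268.6] [ 0.02  0.41 -0.18]
0.875 [627. -15. 262.] [ 0.05  0.39 -0.22]
0.75 [629.2  -4.2 254.1] [ 0.07  0.36 -0.26]
0.625 [632.1   5.5 245.1] [ 0.1   0.32 -0.3 ]
0.5 [635.6  13.9 235.2] [ 0.12  0.28 -0.33]
0.375 [639.6  21.  224.5] [ 0.14  0.24 -0.36]
0.25 [644.2  26.7 213.1] [ 0.15  0.19 -0.38]
0.125 [649.3  30.8 201.2] [ 0.17  0.14 -0.4 ]
0.0 [654.7  33.2 189.1] [ 0.18  0.08 -0.4 ]
start clear [ 631.91569726 -104.98428348  279.11037023]
```

Emit:
move_arm([
  [0, 0, -1, 0, 0],
  [0, 0, -1, 0, 0],
  [0, 0, -1, 0, 0],
  [0, 0, -1, 0, 0],
  [0, 0, -1, 0, 0],
  [0, 0, -1, 0, 0],
  [0, -0.2, -1, 0, 0],
  [0, 0, -0.55, 0, 0],
  [0, 0, 0, -1, 0],
  [0, 0, 0, -1, 0],
])

```text
clock: 18.6
ee_pos: [632.4, -109.5, 383.4]
tcp_rot: [-0.072, 0.997, -0.0, 0.002]
contact_force: [-0.4, 0.5, -1.1]
width: 0.1
gripper_force: 0.0
```

Emit:
move_arm([
  [0, 0, 0, 0, 0],
  [0, 0, 0, -0.7, 0],
  [0, 0, 0, -0.7, 0],
  [0, 0, 0, -0.7, 0],
  [0, 0, 0, -0.7, 0],
  [0, 0, 0, -0.7, 0],
  [0, 0, 0, 0, 0],
])

```text
clock: 19.3
ee_pos: [631.0, -108.3, 275.4]
tcp_rot: [-0.072, 0.997, 0.001, -0.002]
contact_force: [-0.5, 0.4, -0.1]
width: -0.1
gripper_force: 0.0
```

Emit:
move_arm([
  [0, -0.08, 0.5, 0.1, 0],
  [0, -0.05, 0.48, 0.06, 0],
  [0, -0.05, 0.45, -0.03, 0],
  [0, -0.03, 0.44, -0.08, 0],
  [0, 0, 0.43, -0.13, 0],
  [0, 0.02, 0.41, -0.18, 0],
  [0, 0.05, 0.39, -0.22, 0],
  [0, 0.07, 0.36, -0.26, 0],
])

```text
clock: 20.1
ee_pos: [629.6, -4.1, 254.8]
tcp_rot: [-0.072, 0.997, 0.0, -0.0]
contact_force: [0.2, -0.8, 1.4]
width: 0.1
gripper_force: 0.9
```

Emit:
move_arm([
  [0, 0.1, 0.32, -0.3, 0],
  [0, 0.12, 0.28, -0.33, 0],
  [0, 0.14, 0.24, -0.36, 0],
  [0, 0.15, 0.19, -0.38, 0],
  [0, 0.17, 0.14, -0.4, 0],
  [0, 0.18, 0.08, -0.3, 0],
  [0, 0, 0, 0, 0],
])

```text
clock: 20.8
ee_pos: [654.2, 31.9, 193.1]
tcp_rot: [-0.072, 0.997, -0.0, -0.003]
contact_force: [-5.6, -1.2, 6.5]
width: 0.2
gripper_force: 4.1
```

Emit:
move_arm([
  [0, 0, 0, -0.15, 0],
  [0, 0, 0, -0.15, 0],
  [0, 0, 0, 0, 0],
])

```text
clock: 21.1
ee_pos: [654.5, 31.8, 192.5]
tcp_rot: [-0.072, 0.997, -0.0, -0.002]
contact_force: [-18.8, -0.1, 28.8]
width: 0.0
gripper_force: 16.9
```

Both leaves are seated at the same height. Next: catch. I raise, turn the tool by −90° so the closing line runs up the slope, and open.

Emit:
move_arm([
  [0, -0.2, 0, 1, 0],
  [0, -0.2, 0, 1, 0],
  [0, -0.2, 0, 1, 0],
  [0, -0.2, 0, 1, 0],
  [0, -0.2, 0, 1, 0],
  [1, -0.2, 0, 1, -1],
  [1, -0.2, 0, 0, -1],
  [1, -0.2, 0, 0, -1],
  [1, 0, 0, 0, -1],
  [1, 0, 0, 0, -1],
])

```text
clock: 22.1
ee_pos: [607.4, 32.0, 363.2]
tcp_rot: [0.191, 0.982, -0.0, -0.0]
contact_force: [0.3, 0.2, -0.8]
width: 72.4
gripper_force: 0.0
```

Emit:
move_arm([
  [1, 0, 0, 0, -1],
  [1, 0, 0, 0, -1],
  [1, 0, 0, 0, -1],
  [1, 0, 0, 0, -1],
  [1, 0, 0, 0, -1],
  [1, 0, 0, 0, -1],
  [1, 0, 0, 0, -1],
  [1, 0, 0, 0, -1],
  [1, 0, 0, 0, -1],
  [1, 0, 0, 0, -1],
])

```text
clock: 23.1
ee_pos: [607.6, 32.0, 363.0]
tcp_rot: [0.656, 0.755, -0.0, -0.001]
contact_force: [0.6, 0.1, -0.4]
width: 85.2
gripper_force: 0.0
```

```bash
python3 - <<'E'
from h import *
o=r.observe();print(o["ee_pos"],o["tcp_rot"],o["qpos"])
m=r.camera_model("wrist");print(m["pose"][:3,3].round())
c=[625,86,.144]
print("pivot",d2w(c,[120,0,41]),"A",c2w(c,(10,-24,225)),"B contact",c2w(c,(27,-24,225)),"end",c2w(c,(50,-24,233)))
for i,th in enumerate((.9,1.2,1.57)):
    p=d2c([85,(120-85)/np.tan(th)+7.5/np.sin(th)+11,26])[0];print(th,c2w(c,(p[0]-50,p[1],p[2]-13)))
a=r.get_image("scene")[:,:,::-1];w=r.get_image("wrist")[:,:,::-1]
s=cv2.resize(a[165:265,210:330],(400,333),interpolation=cv2.INTER_CUBIC);s=cv2.copyMakeBorder(s,0,51,0,0,0)
cv2.imwrite("pics/m6.png",np.hstack([s,w[:,56:456]]))
for p in ([120,0,41],[120,58,41],[120,-20,41],[98,-150,12.5]): print(p,proj("",d2w(c,p),m).round())
E
```

```text
[607.55512312  31.95858443 362.99740775] [ 6.56233686e-01  7.54557409e-01 -3.62861245e-04 -5.78068102e-04] [-1.14085848e-01  7.16488796e-02  1.58544295e+00  5.64029566e-05
  1.48586470e+00 -2.53253715e-01]
[595. 116. 505.]
pivot [[715.16371858  99.07406861 253.207554  ]] A [[638.34056748  63.68343083 225.        ]] B contact [[655.16461584  66.12297931 225.        ]] end [[677.92656362  69.4235449  233.        ]]
0.9 [[633.72743283 136.11999506 211.72839777]]
1.2 [[635.97966403 120.58775749 211.72839777]]
1.57 [[638.00682606 106.60768195 211.72839777]]
[120, 0, 41] [[392. 128.]]
[120, 58, 41] [[403.  52.]]
[120, -20, 41] [[388. 151.]]
[98, -150, 12.5] [[351. 260.]]
```

View pics/m6.png

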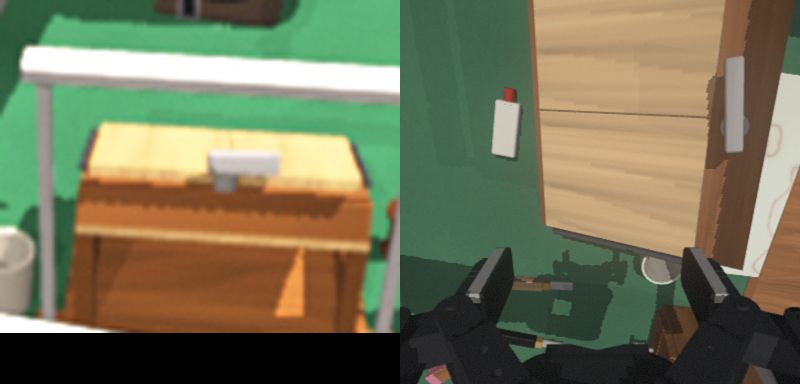

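Both leaves lie flush with a clean seam. The catch is at wrist column ≈391, rows 57–152, within about 5 px of the prediction. I come down below its short end.

Emit:
move_arm([
  [1, 0.5, 0.53, -0.5, 0],
  [1, 0.5, 0.53, -0.7, 0],
  [1, 0, 0, -0.8, 0],
  [1, 0, 0, -0.8, 0],
  [1, 0, 0, -0.8, 0],
  [1, 0, 0, -0.7, 0],
  [1, 0, 0, -0.3, 0],
  [1, 0, 0, 0, 0],
])

```text
clock: 24.0
ee_pos: [636.4, 63.9, 223.9]
tcp_rot: [0.654, 0.756, -0.001, -0.002]
contact_force: [-0.8, -0.6, -1.1]
width: 85.1
gripper_force: 0.0
```

Emit:
move_arm([
  [1, 0.2, 0.03, 0, 0],
  [1, 0.2, 0.03, 0, 0],
  [1, 0.2, 0.03, 0, 0],
  [1, 0, 0, 0, 0],
])

```text
clock: 24.4
ee_pos: [656.6, 66.7, 227.3]
tcp_rot: [0.654, 0.756, 0.001, 0.001]
contact_force: [-0.5, -0.2, -0.4]
width: 85.4
gripper_force: 0.0
```

Emit:
move_arm([
  [1, 0.2, 0.03, 0.05, 0],
  [1, 0.2, 0.03, 0.05, 0],
  [1, 0, 0, 0, 0],
])

```text
clock: 24.7
ee_pos: [665.2, 67.3, 230.1]
tcp_rot: [0.654, 0.756, -0.004, -0.002]
contact_force: [-9.3, -4.2, 5.8]
width: 85.1
gripper_force: 5.8
```

Emit:
move_arm([
  [1, 0.2, 0.03, 0.05, 0],
  [1, 0, 0, 0, 0],
])

```text
clock: 24.9
ee_pos: [671.9, 67.5, 230.9]
tcp_rot: [0.655, 0.756, -0.003, -0.001]
contact_force: [-6.1, -4.9, 2.0]
width: 85.4
gripper_force: 3.7
```

Emit:
move_arm([
  [1, 0.2, 0.03, 0.07, 0],
  [1, 0.2, 0.03, 0.07, 0],
  [1, 0, 0, 0, 0],
])

```text
clock: 25.2
ee_pos: [683.8, 69.1, 233.2]
tcp_rot: [0.655, 0.756, -0.004, -0.001]
contact_force: [-4.8, -4.5, -1.9]
width: 85.5
gripper_force: 2.7
```

```bash
python3 - <<'E'
from h import *
o=r.observe();print(o["ee_pos"],o["contact_force"])
a=r.get_image("scene")[:,:,::-1];w=r.get_image("wrist")[:,:,::-1];b=r.get_image("side")[:,:,::-1]
s=cv2.resize(a[180:240,240:320],(400,300),interpolation=cv2.INTER_CUBIC)
t=cv2.resize(w[:,212:512],(300,384))
s=cv2.copyMakeBorder(s,0,84,0,0,0)
cv2.imwrite("pics/m7.png",np.hstack([s,t]))
E
```

```text
[683.76967329  69.11470351 233.23367602] [-4.83529019 -4.48262603 -1.94314599]
```

View pics/m7.png

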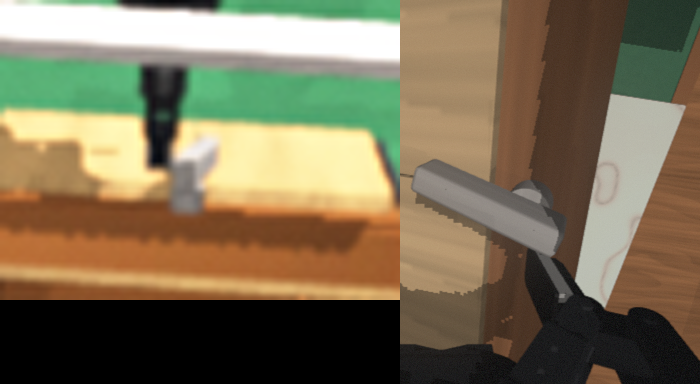

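The catch has turned roughly 60–65°: bar at right-view (415,180) to (560,235), with the long end now down over the leaves. (I've used up my picture views, so I go on by force and numbers.) Next I back off, go around to the left of the long end and push right.

Emit:
move_arm([
  [1, -0.5, -0.07, 0, 0],
  [1, -0.9, -0.2, 0.3, 0],
  [1, -0.3, 0, 1, 0],
  [1, 0, 0, 1, 0],
  [1, 0, 0.7, 0, 0],
  [1, 0, 1, 0, 0],
  [1, 0, 1, 0, 0],
  [1, 0, 0.3, -0.7, 0],
  [1, 0, 0, -1, 0],
  [1, 0, 0, 0, 0],
])

```text
clock: 26.35
ee_pos: [631.9, 153.4, 247.7]
tcp_rot: [0.654, 0.756, -0.003, -0.003]
contact_force: [-0.2, -0.8, -0.8]
width: 85.6
gripper_force: 0.0
```

Emit:
move_arm([
  [1, 0.1, 0, -0.5, 0],
  [1, 0, 0, -0.5, 0],
  [1, 0, 0, 0, 0],
  [1, 0.03, -0.3, 0, 0],
  [1, 0.03, -0.3, 0, 0],
  [1, 0.03, -0.3, 0, 0],
  [1, 0, 0, 0, 0],
])

```text
clock: 27.05
ee_pos: [640.6, 124.4, 223.8]
tcp_rot: [0.655, 0.755, 0.0, 0.001]
contact_force: [-0.5, 0.2, 0.4]
width: 85.5
gripper_force: 0.0
```

Emit:
move_arm([
  [1, 0.03, -0.25, 0, 0],
  [1, 0.03, -0.25, 0, 0],
  [1, 0, 0, 0, 0],
])

```text
clock: 27.35
ee_pos: [641.4, 111.0, 222.7]
tcp_rot: [0.655, 0.756, 0.0, -0.001]
contact_force: [-1.2, 1.4, 0.3]
width: 85.6
gripper_force: 0.8
```

Emit:
move_arm([
  [1, 0, 0.5, 0, 0],
  [1, 0, 0, -0.35, 0],
  [1, 0, 0, 0, 0],
  [1, 0, -0.25, 0, 0],
  [1, 0, -0.25, 0, 0],
  [1, 0, 0, 0, 0],
])

```text
clock: 27.95
ee_pos: [641.6, 110.3, 212.1]
tcp_rot: [0.655, 0.756, -0.0, -0.001]
contact_force: [-0.0, 1.7, 0.3]
width: 85.3
gripper_force: 0.4
```

Emit:
move_arm([
  [1, 0, -0.1, 0, 0],
  [1, 0, -0.1, 0, 0],
  [1, 0, 0, 0, 0],
])

```text
clock: 28.25
ee_pos: [641.0, 105.2, 211.7]
tcp_rot: [0.654, 0.756, -0.001, -0.001]
contact_force: [-2.7, 3.6, -1.9]
width: 85.9
gripper_force: 1.8
```

Emit:
move_arm([
  [1, 0, -0.1, 0, 0],
  [1, 0, 0, 0, 0],
])

```text
clock: 28.45
ee_pos: [640.9, 104.4, 211.7]
tcp_rot: [0.654, 0.757, 0.001, -0.002]
contact_force: [-2.8, 9.3, -2.8]
width: 85.7
gripper_force: 4.6
```

Emit:
move_arm([
  [1, 0, -0.1, 0, 0],
  [1, 0, 0, 0, 0],
])

```text
clock: 28.65
ee_pos: [640.9, 104.1, 211.7]
tcp_rot: [0.653, 0.757, 0.003, -0.004]
contact_force: [-1.9, 16.4, -3.0]
width: 85.1
gripper_force: 7.7
```

Emit:
move_arm([
  [1, 0, 0.5, 0, 0],
  [1, 0, 0.5, 0.5, 0],
  [1, 0, 0, 1, 0],
  [1, 0, 0, 1, 0],
  [1, -0.5, 0, 1, 0],
  [1, -0.5, 0, 1, 0],
  [1, -0.5, 0, 1, 0],
  [1, 0, 0, 0, 0],
  [1, 0, 0, 0, 0],
])

```text
clock: 29.55
ee_pos: [597.5, 128.8, 380.5]
tcp_rot: [0.655, 0.756, 0.002, 0.003]
contact_force: [-0.2, 1.0, -0.8]
width: 85.5
gripper_force: 0.0
```

```bash
python3 - <<'E'
from h import *
o=r.observe();print(o["ee_pos"],o["contact_force"],o["clock"])
m=r.camera_model("wrist");w=r.get_image("wrist");cv2.imwrite("pics/w8.png",w[:,:,::-1])
c=[625,86,.144]
def e(th,L):return [120-L*np.sin(th),L*np.cos(th),41]
for th in (1.2,1.57): print(th,[proj("",d2w(c,e(th,L)),m)[0].round().tolist() for L in(58,0,-20)])
p,q=[proj("",d2w(c,e(1.57,L)),m)[0] for L in(58,-20)]
# grey (low-saturation, bright) pixels near the catch -> fitted rectangle
hsv=cv2.cvtColor(w,cv2.COLOR_RGB2HSV);x0,y0=np.minimum(p,q).astype(int)-40;x1,y1=np.maximum(p,q).astype(int)+40
k=np.zeros(w.shape[:2],np.uint8);k[max(y0,0):y1,max(x0,0):x1]=255
mask=((hsv[...,1]<50)&(hsv[...,2]>90)).astype(np.uint8)*k
n,l,st,ce=cv2.connectedComponentsWithStats(mask)
for i in range(1,n):
    if st[i,4]>150:
        pts=np.argwhere(l==i)[:,::-1].astype(np.float32);print(st[i],cv2.minAreaRect(pts))
        v=cv2.fitLine(pts,2,0,.01,.01).ravel();print(v)
d=p-q;print("expected angle",np.degrees(np.arctan2(d[1],d[0])))
p,q=[proj("",d2w(c,e(1.2,L)),m)[0] for L in(58,-20)];d=p-q;print("at1.2",np.degrees(np.arctan2(d[1],d[0])))
E
```

```text
[597.50166573 128.83658095 380.51878361] [-0.1966832   1.00026579 -0.84920279] 29.55
1.2 [[313.0, 196.0], [364.0, 224.0], [384.0, 234.0]]
1.57 [[308.0, 214.0], [364.0, 224.0], [386.0, 227.0]]
[ 386  173   40   94 2750] ((410.632080078125, 220.4622802734375), (32.86478805541992, 98.59436798095703), 10.619654655456543)
[ 1.6339225e-01 -9.8656118e-01  4.0848508e+02  2.2159055e+02]
[ 307  202   78   32 1522] ((346.66522216796875, 213.00765991210938), (77.46440887451172, 28.862041473388672), 10.784297943115234)
[9.8824799e-01 1.5285894e-01 3.4705716e+02 2.1722470e+02]
[347 248  20  19 184] ((356.2303466796875, 257.1685485839844), (25.33395004272461, 8.69198226928711), 57.9946174621582)
[  0.5883619    0.80859774 356.13043    257.08694   ]
expected angle -170.0888337809246
at1.2 -152.03870535275877
```

The catch's image angle is 10.8°, against 9.9° expected at 1.57 rad and 28° at 1.2 rad, so it is fully turned. The arm is clear, so I hand in.

```bash
python3 -c "
from workcell import r
print(r.finish_job())"
```

```text
the job is handed in; nothing more can be done
None
```

The job is handed in: the sander lies in the middle compartment, the left leaf was shut first and the right one over it, and the catch measured about 1.55 rad in the last wrist image. The clock stood at about 30 s. I viewed 12 pictures, two over your limit of 10, and the hand-in returned no verdict.

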